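Crank the stone vise shut on a rough opal

TASK

Put the loose crank on the square shaft end of the green stone vise, feeling for the angle at which it drops fully home, and then wind it clockwise, without letting it slip off, until the moving jaw has the opal clamped against the fixed jaw. Stop as soon as the crank turns distinctly stiff: the opal must be held firmly on the vise bed but must not be crushed. Leave the crank sitting home on the shaft, let go of it, and do not disturb the things round about.

Things in the scene. Friction and masses are not known exactly. Their poses are not given: they have to be found in the camera images.
- crank: Loose dark steel crank, 0.3 kg, standing on its hub. Origin: centre of the hub's underside; z up; x along the arm to the knob. Hub 30x30 mm, 36 mm high, faces square to x and y: grip it from above across the y faces. Arm (16 mm wide, 10 thick) and counterweight (22 mm wide, to 30 mm on -x) are flush with its top. Socket in the underside: 16.2 mm square, 23.5 deep, parallel to the hub.
- knob_mid (a point): Middle of the crank's red knob, 55 mm along the crank's x from the hub axis, 58 mm above the hub's underside. The knob is an upright cylinder, 20 mm diameter, from 41 to 76 mm above the hub's underside (5 to 40 mm above the arm); it spins freely on its pin, so a gripper can hold it and go round with constant yaw.
- vise: Green stone vise, fixed to the bench. Origin on the bench under the shaft axis; its y runs along the bed from the gear housing to the fixed jaw. Bed 100 mm wide (x), from -60 to +270 mm in y, its top at 12 mm. The gear housing under the shaft is 100x80 mm and 70 mm high. Turning the shaft clockwise seen from above closes the vise, 40 mm of jaw travel per turn.
- seat (a point): Centre of the vertical shaft's round shoulder (26 mm diameter), 82 mm above the bench; the crank is home with its underside on it. Above it: a 14 mm square, 15.5 mm high. Site axes are the vise's and do not turn with the shaft: the angle of the square is not given, differs at every start, and must be felt for or seen (it repeats every 90 degrees; the socket drops on within about 7 degrees).
- shaft_tip (a point): Top of the shaft, 21.5 mm above the shoulder: a round pilot, 13.6 mm diameter, coned to 8 mm at the top, 6 mm high, on the 14 mm square; the socket passes over the pilot at any angle. A crank centred but not aligned stops with its underside about 15 mm above the shoulder; turned under a light press (3 to 6 N) it drops home when the squares agree.
- jaw: Moving jaw, rubber face, 100 mm wide, top 62 mm above the bench. Origin at the foot of its face; it slides along the vise's +y, starting 78 to 89 mm from the shaft axis. Jaw running free, the knob needs about 2.5 N along its path; then springs behind the jaw yield 1 mm per 10 N of clamp force, which adds 1.2 N at the knob. When the knob is let go the clamp eases back to 15 to 20 N and stays.
- fixed_jaw: Fixed jaw at the far end of the bed, rubber face, 100 mm wide, top 62 mm above the bench. Origin at its foot; its face is 1 mm from the origin toward the moving jaw, 228 mm from the shaft axis.
- opal: Rough brown opal with a green face, 47x86x45 mm, loose on the vise bed between the jaws, long side across the vise (up to 7 degrees askew). Origin: centre of its underside. Its outline is irregular: the jaw position that clamps it (some 2 to 3 turns) is found by the stiffening crank. Clamp force of 20 to 60 N while winding is good; above 80 N the opal is crushed.
- jar: Small round gem jar with a white lid, 50 mm diameter, 24 mm high, a bystander. Origin: centre of its underside.
- loupe: Folding loupe, 27x42x18 mm, a bystander. Origin: centre of its underside.
- vial: Clear vial with a white cap, 23 mm diameter, 46 mm high, a bystander. Origin: centre of its underside.
There are look-alikes about, which are no part of the job. Several things look just like the crank: the one meant starts nearest to the robot's base.

How it is judged (in metres and radians):
On the way, in this order (a step that is already met when the one before it is completed fails the run):
1. the crank sits home on the shaft (underside within 5 mm of the shoulder and 6 mm of its centre), the jaw not yet wound forward by 20 mm (horizontal distance between crank and seat below 0.006 m and z of crank in the frame of seat below 0.005 m and angle between crank's own z axis and vertical below 0.2 rad and distance of jaw from where it was at the start of the episode below 0.02 m), for 0.2 s.
2. the jaw has been wound more than one turn (45 mm) forward, with the crank still home (horizontal distance between crank and seat below 0.006 m and z of crank in the frame of seat below 0.005 m and angle between crank's own z axis and vertical below 0.2 rad and distance of jaw from where it was at the start of the episode above 0.045 m), for 0.1 s.
At the end, for the whole second after the job is handed in: The opal is clamped between the two jaws with more than 6 N at each, still upright (within 0.3 rad) and on the bed (within 10 mm) and at rest; the crank is at rest home on the shaft (underside within 5 mm of the shoulder, 6 mm of its centre, tilted less than 0.2 rad) (horizontal distance between crank and seat below 0.006 m and z of crank in the frame of seat below 0.005 m and angle between crank's own z axis and vertical below 0.2 rad and contact force between each of jaw, fixed_jaw and opal above 6 N and z of opal in the frame of vise below 0.022 m and angle between opal's own z axis and vertical below 0.3 rad and linear speed of opal below 0.01 m/s and linear speed of crank below 0.02 m/s); the robot touches nothing.
It fails at once if the opal is crushed: more than 80 N from the moving jaw (contact force between jaw and opal above 80 N).
It fails at once if the crank comes off the square (10 mm up or 12 mm aside) after winding has begun (jaw moved more than 20 mm) (distance of jaw from where it was at the start of the episode above 0.02 m and (z of crank in the frame of seat above 0.01 m or horizontal distance between crank and seat above 0.012 m)).
It fails at once if the jaw or the opal is pushed directly by the robot with more than 3 N (contact force between any of the arm, the fingers and jaw above 3 N or contact force between any of the arm, the fingers and opal above 3 N).
It fails at once if the jar, the loupe or the vial is moved more than 30 mm (distance of any of jar, loupe, vial from where it was at the start of the episode above 0.03 m).
It also fails if it takes over 72 s, if anything falls off the work surface, if the arm or the gripper's body presses on something with over 40 N, if the wrist force passes 120 N, or if a joint passes its speed limit or range.

ROBOT

A 7-joint arm with a two-finger parallel gripper is mounted at the origin on the work surface; the furniture and walls round the work are solid. World frame = base frame: x ahead of the robot, y to its left, z up, the work surface at z = 0. Lengths are in mm, angles in degrees, forces in N, time in s.
With the tool pointing down it reaches from about 425 to 875 mm from the base axis. Payload 8.4 kg.
Tool frame: the origin (TCP) lies on the centre line of the jaws, within the pads' length; the fingertips stand 22 mm ahead of it and the grasp point (between the pads) lies 3 mm ahead of it; z points along the fingers, y is the direction in which the jaws open and shut (so a half turn about z gives the same grasp; the last joint's range is limited). The gripper opens to 87 mm and grips with 3 to 60 N. Pads are 19 mm wide; open, the fingers measure 117 mm over their backs; the gripper's body (75 mm by 190 mm) begins 51 mm behind the grasp point.
Start: joints at [-68.996, 19.091, 2.286, 83.961, -0.768, 76.965, -3.352], TCP at [291.936, 580.722, 244.546] pointing down, gripper open.
Joint ranges: [-147.57, 147.57], [-21.85, 119.76], [-74.77, 79.35], [14.55, 137.4], [-85.83, 265.84], [4.83, 119.75], [-152.11, 152.11]. Speed limits (degrees/s): [127.2, 127.2, 159.86, 159.86, 180, 180, 180].

INTERFACE

Orientations are given as [roll, pitch, yaw] about the fixed x, y, z axes, in that order (R = Rz(yaw) Ry(pitch) Rx(roll)).
In Python, from cell import state, eyes, ticket gives the robot as it stands.
- The arm moves only by the tool carry_out, never from a script. Its argument "series" is a list that holds one entry, the list of rows, each a list of 5 numbers: the opening, from 0 (shut) to 1 (fully open), then the shift along the tool's x, y, z in units of 0.02 m (1.0 is 0.02 m), then the turn about the tool's z in units of 45 degrees (1.0 is 45 degrees). A call has 1 to 10 rows; each row shifts and turns the pose as measured when the row begins, along the tool's axes as they then stand; what a row does not reach is not made up. A row lasts 1/8 s, in which the tool goes at most 62.5 mm and 10.7 degrees, less where a joint would pass 70% of its speed; a pose out of reach is approached as far as the arm can. A call with a number of a shift or a turn outside -1 to 1 is refused whole. A call with a gripper value outside its range is refused whole. The fingers move at their own pace and stop on an object; the grip force is fixed at half the most. Time passes only in rows, so rows that do not move let the fingers close. It gives the time, the measured TCP pose, the force and the opening at its end, in the units of the state.
- state(): the state, without advancing time (a new reading comes with each control period).
- eyes.get_image(name): name is "scene" or "top" or "wrist"; returns a dict with "pixels" (480x640x3 uint8, blue, green, red), "z_map" (480x640 float32, mm along the optical axis (not along the pixel's ray), 0 where there is no reading), "fx", "fy", "cx", "cy" (pixels), "R" (3x3) and "t" (3): a world point X has camera coordinates R X + t; the wrist camera has in their place "hand_eye" (4x4, takes a point from camera to tool coordinates, whose origin is the TCP and whose axes are the flange's). Camera axes: x right, y down, z forward; pixel columns grow to the right and rows downward; lengths in mm; the calibration is good to about 2 mm. A picture is of the moment at which its call begins: read the wrist's pose just before it.
- ticket.sign_off(): hands the job in, once; it reports no verdict.
Trained networks look in a picture, given as the dict that the camera call returned (one of the last four; its "shot" number tells which), for a name from the list of things; names that differ only in an ending like _2 or _b are one class to them, and where a whole thing is asked for, a point or a joint stands for the part that bears it (a point fixed in the world has none). Each returns a list of dicts, best first, with "conf" (0 to 1); they miss things now and then, are a little off and sometimes report something else, mostly with a low value. They report only what shows in the picture. A call takes as long as a camera call. They do not tell look-alikes from the thing itself.
- eyes.boxes_of(picture, query): "box" ([left, top, right, bottom] in pixels, round what is visible of it).
- eyes.trace(picture, query): "mask" (480x640 bool, what is visible of it) and "box" ([left, top, right, bottom] in pixels, round what is visible of it).
- eyes.tip_of(picture, query): "point" ([row, column] in pixels: a listed point, or the origin of a listed thing).
The state is a dict: "t": time; "joint_pos": joint angles; "qvel": joint speeds; "joint_efforts": joint torques, N m; "ee_pos": TCP position; "tcp_rot": TCP orientation; "ft_force": force on the tool from outside, world axes, zero at the start; "moment": the same for the moment, N m; "width": opening from 0.0 (shut) to 1.0 (fully open).
Only numpy, scipy, OpenCV 4.12 (cv2) and the standard library are available. Lean on these libraries where they do the work, as an engineer would, in place of code of your own. Each camera call takes 0.05 s, during which the arm holds its last target. There are 200 camera calls.

## Working session

There is one attempt and no reset: what is moved stays moved. The work goes in short steps, Python scripts to look and compute and a tool call to move; the robot and the scene stay as the last step left them, time stands still between calls to the robot, and variables do not carry over. Pictures are saved under pics/ and viewed, about 8 in all and at most 12, crops included, and the job is handed in when it is done.

Besides the shell and the picture viewer there is one more tool, called after "Call:" as a command line: name --argument value ..., lists and objects as JSON in quotes. carry_out: Moves the arm, as the interface text tells. Its arguments: {"type":"object","properties":{"series":{"type":"array","items":{"type":"array","items":{"type":"array","items":{"type":"number"}}}}},"required":["series"]}

```bash
ls; mkdir -p pics; cat > h.py <<'E'
import numpy as np, cv2
from cell import state, eyes, ticket
from scipy.spatial.transform import Rotation as Ro
def T():
    s=state(); M=np.eye(4); M[:3,:3]=Ro.from_euler('xyz',s['tcp_rot'],degrees=True).as_matrix(); M[:3,3]=s['ee_pos']; return M
def grab(n):
    W=T(); p=eyes.get_image(n)
    if n=='wrist': p['M']=W@np.array(p['hand_eye'])
    else:
        E=np.eye(4);E[:3,:3]=p['R'];E[:3,3]=p['t'];p['M']=np.linalg.inv(E)
    return p
def cloud(p):
    v,u=np.mgrid[:480,:640]; z=p['z_map']
    c=np.stack([(u-p['cx'])/p['fx']*z,(v-p['cy'])/p['fy']*z,z],-1)
    return c@p['M'][:3,:3].T+p['M'][:3,3]
def ray(p,r,c,h):
    d=p['M'][:3,:3]@np.array([(c-p['cx'])/p['fx'],(r-p['cy'])/p['fy'],1]); o=p['M'][:3,3]
    return o+d*(h-o[2])/d[2]
E
python3 - <<'E'
from h import *
np.set_printoptions(precision=1,suppress=True)
print(state())
p={n:grab(n) for n in('top','scene')}
for n in p:
    cv2.imwrite(f'pics/{n}0.png',p[n]['pixels']); C=cloud(p[n])
    for q,h in(('crank',0),('knob_mid',58),('vise',0),('seat',82),('shaft_tip',103.5),('jaw',12),('fixed_jaw',12),('opal',12),('jar',0),('loupe',0),('vial',0)):
        for d in eyes.tip_of(p[n],q)[:5]:
            r,c=d['point']; print(n,q,round(d['conf'],2),int(r),int(c),ray(p[n],r,c,h), C[min(int(r),479),min(int(c),639)])
E
```

```text
pics
{'t': 0.0, 'joint_pos': array([-69. ,  19.1,   2.3,  84. ,  -0.8,  77. ,  -3.4]), 'qvel': array([ 0.1, -0. , -0. , -0. , -0.1, -0.1,  0. ]), 'joint_efforts': array([  0. , -65.6,   1.3, -40.4,  -0.1,   0. ,   0. ]), 'ee_pos': array([291.8, 580.3, 243.7]), 'tcp_rot': array([-179.9,    0. ,  153.3]), 'ft_force': array([-0.7,  0.7,  0.3]), 'moment': array([-0.,  0., -0.]), 'width': 0.9977303923462353}
top crank 0.56 280 409 [505.  -89.8   0. ] [502.5 -80.1  37.9]
top crank 0.5 281 323 [498.3  87.4   0. ] [490.   89.9 103.4]
top knob_mid 0.67 250 406 [558.4 -72.6  58. ] [556.  -67.7  73.8]
top knob_mid 0.66 203 417 [652.7 -95.5  58. ] [649.2 -90.3  73.9]
top knob_mid 0.18 275 285 [502.6 160.9  58. ] [503.1 161.5  63.3]
top vise 0.65 285 322 [490.9  88.7   0. ] [484.5  91.1  82.7]
top seat 0.73 281 323 [491.8  88.5  82. ] [490.   89.9 103.4]
top seat 0.16 271 285 [507.6 160.1  82. ] [511.1 162.   60.5]
top shaft_tip 0.68 283 323 [486.1  89.2 103.5] [486.3  89.8 104.5]
top jaw 0.6 273 286 [512.5 161.2  12. ] [507.1 159.8  62.8]
top fixed_jaw 0.97 252 211 [549.4 314.5  12. ] [545.9 308
[... 622 characters left out ...]
[418.8  17.5   0. ] [492.2  90.5 102.5]
scene seat 0.61 222 356 [489.8  93.3  82. ] [492.6  94.6  87.2]
scene shaft_tip 0.59 211 355 [485.5  84.3 103.5] [463.6  60.3  73.1]
scene shaft_tip 0.47 317 265 [762.1 174.6 103.5] [730.8 120.   18.7]
scene jaw 0.58 270 368 [511.  155.2  12. ] [520.4 163.2  29. ]
scene jaw 0.28 199 277 [ 525.3 -119.2   12. ] [560.8 -67.   72.5]
scene fixed_jaw 0.7 335 408 [557.8 308.6  12. ] [578.  322.6  47.9]
scene opal 0.83 314 402 [532.9 269.9  12. ] [552.8 283.8  44.4]
scene jar 0.55 245 187 [ 740.4 -137.8    0. ] [ 748.3 -120.6   20.9]
scene loupe 0.77 317 266 [722.8 111.6   0. ] [730.8 123.4  22.3]
scene vial 0.48 268 218 [725.4 -45.6   0. ] [730.3 -37.3  11.8]
```

View pics/top0.png

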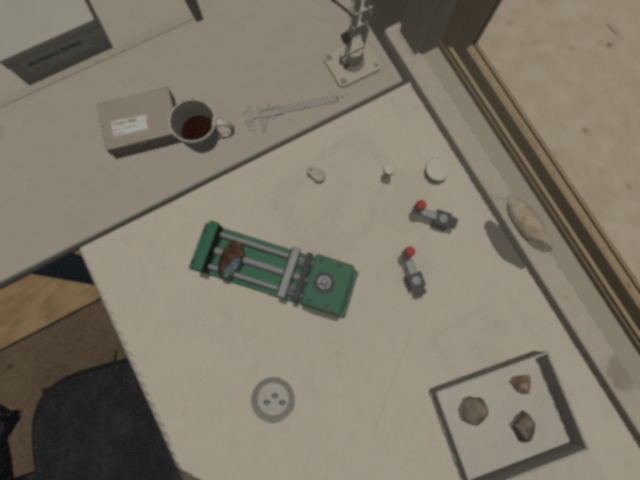

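View pics/scene0.png

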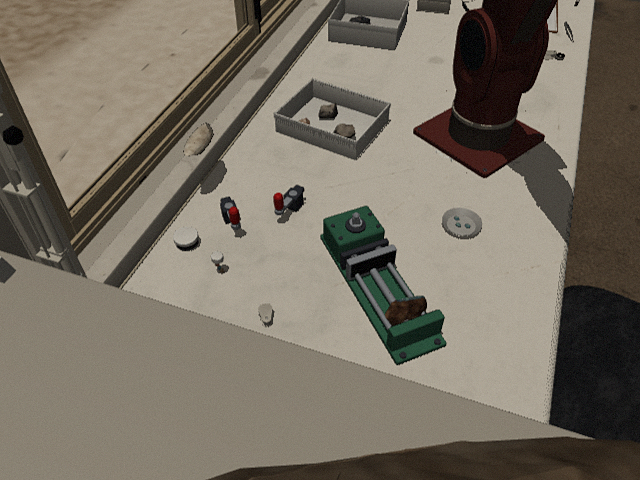

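The top view shows the vise with its shaft at (323,282). There are two cranks. The nearer one has its hub at about (415,285) and its knob at (408,251), so its yaw is about 19°. I'm flying over to it now.

Call:
carry_out --series '[[[1,-1,-1,0,0],[1,-1,-1,0,0],[1,-1,-1,0,0],[1,-1,-1,0,0],[1,-1,-1,0,0],[1,-1,-1,0,0],[1,-1,-1,0,0],[1,-1,-1,0,0],[1,-1,-1,0,0],[1,-1,-1,0,0]]]'

```text
t: 2.45
ee_pos: [382.4, 305.9, 244.6]
tcp_rot: [179.9, -0.0, 153.5]
ft_force: [0.6, 0.1, 0.3]
width: 0.998
```

Call:
carry_out --series '[[[1,-1,-1,0,0],[1,-1,-1,0,0],[1,-1,-1,0,0],[1,-1,-1,0,0],[1,-1,-1,0,0],[1,-1,-1,0,0],[1,-1,-1,0,0],[1,-1,-1,0,0],[1,-1,-1,0,0],[1,-1,-1,0,0]]]'

```text
t: 3.7
ee_pos: [474.8, 28.2, 245.9]
tcp_rot: [179.6, 0.1, 153.5]
ft_force: [0.5, 0.1, 0.3]
width: 1.003
```

```bash
python3 -c "
from h import *
s=state();print(s['t'],s['joint_pos'],s['ee_pos'],s['tcp_rot'])"
```

```text
3.7 [-38.57115426  -3.20341025  29.2748929  108.609998     1.30362046
  73.87232357  53.8064443 ] [474.84746278  28.23076029 245.90111775] [1.79560504e+02 7.30397645e-02 1.53495018e+02]
```

Call:
carry_out --series '[[[1,-0.9,-1,0,0],[1,-0.9,-1,0,0],[1,-0.9,-1,0,0],[1,-0.9,-1,0,0],[1,0,0,0,0.23],[1,0,0,0,0.23],[1,0,0,0,0.23],[1,0,0,0,0.23],[1,0,0,0,0.23],[1,0,0,0,0.23]]]'

```text
t: 4.95
ee_pos: [504.7, -82.5, 247.1]
tcp_rot: [179.5, -0.4, 89.2]
ft_force: [-0.0, 0.5, 0.0]
width: 1.002
```

Call:
carry_out --series '[[[1,0,0,0,0.23],[1,0,0,0,0.23],[1,0,0,0,0.23],[1,0,0,0,0.23],[1,0,0,0,0.23],[1,0,0,0,0.23],[1,0,0,0,0.23],[1,0,0,0,0]]]'

```text
t: 5.95
ee_pos: [504.7, -82.5, 248.2]
tcp_rot: [-179.7, -0.7, 14.3]
ft_force: [-0.4, -0.5, -0.2]
width: 0.998
```

```bash
cat > look.py <<'E'
from h import *
import sys
np.set_printoptions(precision=1,suppress=True)
p=grab('wrist'); cv2.imwrite(sys.argv[1],p['pixels']); np.save('last.npy',cloud(p)); C=cloud(p)
s=state(); print(s['t'],s['joint_pos'],s['ee_pos'],s['tcp_rot'],s['ft_force'])
for q,h in [(a.split(':')[0],float(a.split(':')[1])) for a in sys.argv[2:]]:
    for d in eyes.tip_of(p,q)[:2]:
        r,c=d['point']; print(q,round(d['conf'],2),int(r),int(c),ray(p,r,c,h),C[min(int(r),479),min(int(c),639)])
E
python3 look.py pics/w1.png crank:0 knob_mid:58
python3 - <<'E'
from h import *
C=np.load('last.npy').reshape(-1,3)
m=(abs(C[:,2]-36)<5)&(np.hypot(C[:,0]-505,C[:,1]+90)<75)
P=C[m][:,:2].astype(np.float32); print(len(P), cv2.minAreaRect(P))
k=C[(abs(C[:,2]-76)<5)&(np.hypot(C[:,0]-555,C[:,1]+72)<40)];print(len(k),k.mean(0), (k.min(0)+k.max(0))/2)
E
```

```text
6.0 [-34.    1.3  39.9 104.7  -1.5  73.7 -69.3] [504.7 -82.4 248.2] [-179.7   -0.7   14.5] [ 0.6 -1.1  1.2]
crank 0.92 211 330 [500.8 -92.9   0. ] [508.2 -90.   35.4]
crank 0.9 105 417 [ 630.6 -151.5    0. ] [ 626.4 -142.8   35.5]
knob_mid 0.72 61 378 [648.6 -94.6  58. ] [645.3 -92.8  74.5]
knob_mid 0.64 165 327 [553.9 -75.2  58. ] [555.1 -74.   73.2]
1546 ((518.3131713867188, -86.68705749511719), (94.43788146972656, 29.99458885192871), 20.482385635375977)
321 [553.94161891 -73.3193856   73.67817924] [553.9054897  -73.55079052  73.63859235]
```

View pics/w1.png

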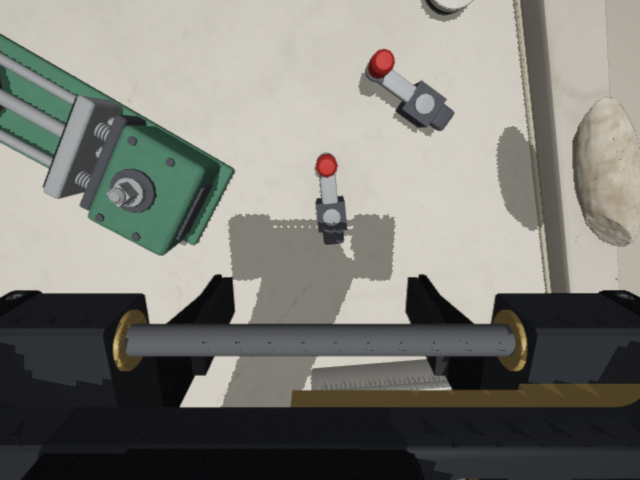

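Call:
carry_out --series '[[[1,-0.25,0.48,1,-0.14],[1,0,0,1,0],[1,0,0,1,0],[1,0,0,1,0],[1,0,0,1,0],[1,0,0,1,0],[1,0,0,1,0],[1,0,0,0,0]]]'

```text
t: 7.1
ee_pos: [504.6, -91.7, 104.6]
tcp_rot: [-179.8, -0.9, 22.5]
ft_force: [0.6, 0.0, 0.4]
width: 0.997
```

```bash
python3 look.py pics/w2.png
python3 - <<'E'
from h import *
C=np.load('last.npy').reshape(-1,3)
m=(abs(C[:,2]-36)<5)&(np.hypot(C[:,0]-505,C[:,1]+90)<75)
P=C[m][:,:2].astype(np.float32); print(len(P), cv2.minAreaRect(P))
k=C[(abs(C[:,2]-76)<5)&(np.hypot(C[:,0]-555,C[:,1]+72)<40)];print(len(k), (k.min(0)+k.max(0))/2)
E
```

```text
7.15 [-30.3  11.4  40.2 114.3  -9.6  56.6 -53.1] [505.2 -91.8 105.5] [-179.8   -1.    22.5] [ 0.2  0.3 -0.4]
3797 ((518.9923095703125, -86.59286499023438), (94.18730926513672, 29.974803924560547), 20.27994728088379)
1011 [554.00470675 -73.4307753   73.67690802]
```

Call:
carry_out --series '[[[1,-0.2,0,1,0.05],[1,0,0,1,0],[1,0,0,1,0],[1,0,0,0.8,0],[1,0,0,0,0]]]'

```text
t: 7.78
ee_pos: [507.0, -92.5, 32.7]
tcp_rot: [-179.9, -1.4, 20.5]
ft_force: [-0.1, -0.9, -0.7]
width: 0.994
```

Call:
carry_out --series '[[[0,0,0,0,0],[0,0,0,0,0],[0,0,0,0,0],[0,0,0,0,0],[0,0,0,0,0]]]'

```text
t: 8.4
ee_pos: [508.7, -92.6, 35.1]
tcp_rot: [-179.9, -1.6, 20.5]
ft_force: [-1.1, 0.3, -0.4]
width: 0.517
```

Call:
carry_out --series '[[[0.6,-0.28,0,0.35,0],[0.6,-0.05,0,0.1,0]]]'

```text
t: 8.65
ee_pos: [502.2, -95.0, 25.3]
tcp_rot: [-179.9, -1.6, 20.5]
ft_force: [-0.7, 0.6, -0.3]
width: 0.586
```

Call:
carry_out --series '[[[0,0,0,0,0],[0,0,0,0,0],[0,0,0,0,0],[0,0,0,0,0],[0,0,0,0,0]]]'

```text
t: 9.28
ee_pos: [502.0, -95.0, 25.0]
tcp_rot: [-179.9, -1.6, 20.5]
ft_force: [-1.1, -0.4, -1.1]
width: 0.343
```

Call:
carry_out --series '[[[0,0,0,0,0],[0,0,0,0,0],[0,0,0,0,0]]]'

```text
t: 9.65
ee_pos: [501.9, -95.0, 25.0]
tcp_rot: [-179.9, -1.6, 20.5]
ft_force: [-0.3, 1.1, -1.2]
width: 0.346
```

Call:
carry_out --series '[[[0,0,0,-1,0],[0,0,0,-1,0],[0,0,0,-1,0],[0,0,0,-1,0],[0,0,0,-1,0],[0,0,0,-1,0],[0,0,0,-1,0]]]'

```text
t: 10.52
ee_pos: [494.8, -96.2, 165.6]
tcp_rot: [-179.8, -1.1, 20.5]
ft_force: [0.3, -0.2, -2.4]
width: 0.344
```

Call:
carry_out --series '[[[0,0.3,-1,0,0],[0,0.3,-1,0,0],[0,0.3,-1,0,0],[0,0.3,-1,0,0],[0,0,0,0,0]]]'

```text
t: 11.15
ee_pos: [488.3, -11.1, 166.9]
tcp_rot: [-179.7, -1.2, 20.4]
ft_force: [-0.1, -1.3, -3.1]
width: 0.344
```

```bash
python3 look.py pics/w3.png seat:82 shaft_tip:103.5
python3 -c "
import cv2
a=cv2.resize(cv2.imread('pics/w1.png')[160:225,95:160],(390,390),interpolation=2)
b=cv2.resize(cv2.imread('pics/w3.png'),(400,300))
import numpy as np
o=np.zeros((390,790,3),'uint8');o[:,:390]=a;o[:300,390:]=b;cv2.imwrite('pics/c1.png',o)"
```

```text
11.2 [-39.1   2.2  37.  113.9  -2.1  63.4 -70.9] [488.4 -12.3 166.9] [-179.8   -1.2   20.4] [ 1.2 -0.1 -2.8]
seat 0.83 202 177 [488.9  88.8  82. ] [493.9  84.6  96.1]
shaft_tip 0.75 207 162 [490.4  89.5 103.5] [489.6  90.5 101.4]
shaft_tip 0.66 208 321 [522.3   2.2 103.5] [543.9  10.2 215.6]
```

View pics/c1.png

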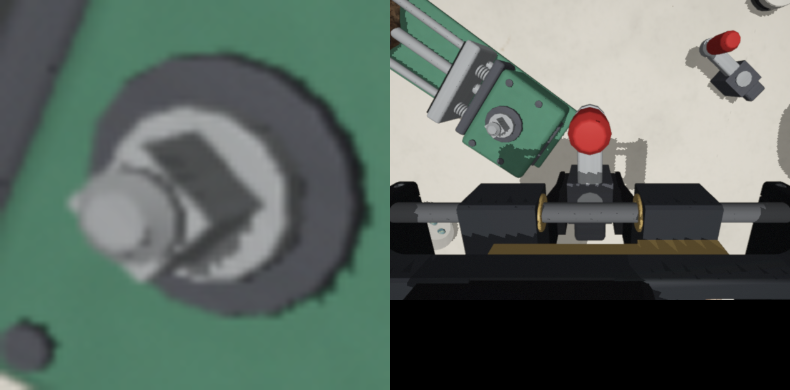

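```bash
python3 -c "
import cv2,numpy as np
a=cv2.resize(cv2.imread('pics/w3.png')[165:235,140:215],(750,700),interpolation=2)[:600]
cv2.imwrite('pics/c2.png',a)"
```

```text
(no output)
```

View pics/c2.png

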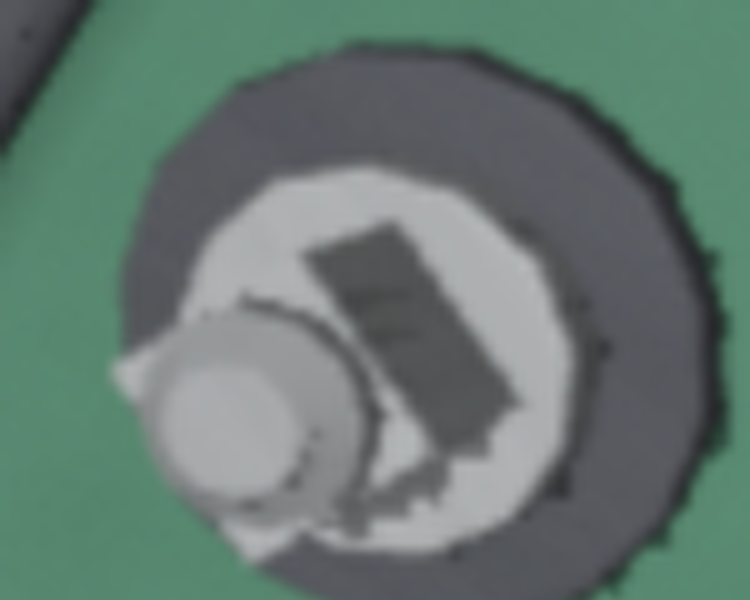

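The crop shows the square clearly. Its top corners are at crop pixels (305,255), (445,455), (250,560) and (115,370), and its base edge runs (395,222)–(520,402). I'll project those next.

```bash
python3 - <<'E'
from h import *
np.set_printoptions(precision=1,suppress=True)
p=grab('wrist')
def w(x,y,h): return ray(p,165+y/10-.5,140+x/10-.5,h)
c=np.array([w(*q,97.5) for q in((305,255),(445,455),(250,560),(115,370))])
print(c,c.mean(0)); e=np.roll(c,-1,0)-c; print(np.linalg.norm(e,axis=1),np.degrees(np.arctan2(e[:,1],e[:,0]))%90)
e=w(520,402,82)-w(395,222,82);print(np.linalg.norm(e),np.degrees(np.arctan2(e[1],e[0]))%90)
print('tip',w(230,430,103.5))
C=cloud(p).reshape(-1,3);k=C[(abs(C[:,2]-103.5)<1.8)&(np.hypot(C[:,0]-490,C[:,1]-90)<12)];print(len(k),np.median(k,0),(k.min(0)+k.max(0))/2)
# crank in hand: knob + hub top
W=T();L=(C-W[:3,3])@W[:3,:3]
m=(abs(L[:,1])<40)&(L[:,0]>25)&(L[:,0]<90)&(L[:,2]>-60)&(L[:,2]<0)
k=L[m]; print(len(k)); 
if len(k):
  zt=np.percentile(k[:,2],2); t=k[k[:,2]<zt+4]; print(zt,(t.min(0)+t.max(0))/2,t.min(0),t.max(0))
m=(abs(L[:,1])<16)&(L[:,0]>-40)&(L[:,0]<45)&(L[:,2]>-25)&(L[:,2]<0);k=L[m];print('armtop z',len(k),np.median(k,0))
E
```

```text
[[500.5  87.5  97.5]
 [491.6  76.7  97.5]
 [481.1  86.3  97.5]
 [489.8  96.6  97.5]] [490.7  86.8  97.5]
[14.  14.2 13.5 14.1] [50.5 47.7 50.1 49.9]
13.503153253054693 50.66558739768732
tip [490.7  87.1 103.5]
102 [490.1  89.9 102.1] [489.9  89.4 102.6]
8679
-59.76241790522697 [ 35.1  -0.  -57.9] [ 31.5 -40.  -60. ] [ 38.7  40.  -55.8]
armtop z 6062 [11.5 -0.8 -9. ]
```

```bash
python3 - <<'E'
from h import *
np.set_printoptions(precision=1,suppress=True)
p=grab('wrist');s=state();print(s['ee_pos'],s['tcp_rot'],s['ft_force'])
C=cloud(p).reshape(-1,3);W=T();L=(C-W[:3,3])@W[:3,:3];px=p['pixels'].reshape(-1,3).astype(int)
red=(px[:,2]>120)&(px[:,1]<90)&(px[:,0]<90)&(L[:,0]>30)&(L[:,0]<90)&(abs(L[:,1])<25)&(L[:,2]<0)
k=L[red];print(len(k),np.percentile(k[:,2],[2,20,50,98]))
t=k[k[:,2]<np.percentile(k[:,2],20)+3];print('knob top',t.min(0),t.max(0),(t.min(0)+t.max(0))/2)
m=(abs(L[:,1])<14)&(L[:,0]>-45)&(L[:,0]<45)&(L[:,2]>-16)&(L[:,2]<-4);k=L[m]
print(k.min(0),k.max(0),np.median(k[:,2]))
for a,b in((-40,-20),(-20,10),(10,25),(25,45)):
  q=k[(k[:,0]>a)&(k[:,0]<b)];print(a,len(q),q.min(0) if len(q) else 0,q.max(0) if len(q) else 0)
q=cloud(p)[200:214,156:170].reshape(-1,3); print('tip',np.median(q[q[:,2]>102],0))
for d in eyes.tip_of(p,'shaft_tip')[:1]+eyes.tip_of(p,'seat')[:1]: print(d['point'],ray(p,*d['point'],103.5),ray(p,*d['point'],82))
E
```

```text
[488.7 -13.6 167.2] [-179.8   -1.2   20.2] [ 0.  -0.1 -2.8]
3649 [-48.8 -47.9 -47.1 -42.5]
knob top [  49.   -10.3 -138.4] [ 80.9   7.5 -44.9] [ 65.   -1.4 -91.7]
[-27.9 -14.  -16. ] [38.1 14.  -4. ] -9.133233201252342
-40 631 [-27.9 -12.  -11.6] [-20.    9.7  -6.5]
-20 1855 [-20. -14. -16.] [10.  14.  -6.7]
10 1945 [ 10.  -14.  -11.5] [25.  13.8 -4. ]
25 1139 [ 25.   -9.3 -10.8] [38.1  6.7 -5.1]
tip [490.4  88.8 102.4]
[205.3, 158.5] [491.2  89.5 103.5] [483.8  97.4  82. ]
[204.0, 172.4] [494.8  82.  103.5] [487.8  89.2  82. ]
```

Call:
carry_out --series '[[[0,0.35,-0.95,0,0],[0,0.35,-0.95,0,0],[0,0.35,-0.95,0,0],[0,0.35,-0.95,0,0],[0,0.35,-0.95,0,0],[0,0,0,0,-0.22],[0,0,0,0,-0.22],[0,0,0,0,-0.22],[0,0,0,0,0]]]'

```text
t: 12.62
ee_pos: [489.7, 87.4, 168.1]
tcp_rot: [179.6, -1.1, 50.3]
ft_force: [0.4, 0.2, -2.7]
width: 0.339
```

Call:
carry_out --series '[[[0,0,0,0.8,0],[0,0,0,0.8,0],[0,0,0,0,0]]]'

```text
t: 13.0
ee_pos: [489.9, 87.2, 133.1]
tcp_rot: [179.6, -1.0, 49.8]
ft_force: [0.7, 0.6, -2.8]
width: 0.345
```

Call:
carry_out --series '[[[0,0,0,0.3,0],[0,0,0,0.25,0],[0,0,0,0,0]]]'

```text
t: 13.38
ee_pos: [490.1, 87.4, 121.3]
tcp_rot: [179.6, -1.0, 49.8]
ft_force: [-1.3, 0.7, -3.0]
width: 0.341
```

Call:
carry_out --series '[[[0,0,0,0.2,0],[0,0,0,0.2,0],[0,0,0,0,0]]]'

```text
t: 13.75
ee_pos: [490.3, 87.8, 113.2]
tcp_rot: [179.6, -1.1, 49.8]
ft_force: [-1.6, 0.6, -4.2]
width: 0.34
```

Call:
carry_out --series '[[[0,0,0,0.2,0],[0,0,0,0.15,0],[0,0,0,0,0]]]'

```text
t: 14.12
ee_pos: [490.6, 88.0, 107.0]
tcp_rot: [179.6, -1.1, 49.8]
ft_force: [-3.5, 0.0, 2.3]
width: 0.342
```

Call:
carry_out --series '[[[0,0,0,0.1,0],[0,0,0,0,0],[0.7,0,0,0,0],[0.7,0,0,0,0],[0.7,0,0,0,0],[0.7,0,0,0,0]]]'

```text
t: 14.88
ee_pos: [492.0, 87.8, 107.4]
tcp_rot: [179.6, -1.2, 49.7]
ft_force: [-0.0, -0.4, 0.4]
width: 0.666
```

Call:
carry_out --series '[[[0.8,0,0,-1,0],[0.8,0,0,-1,0],[0.8,0,0,-1,0],[0.8,0,0,-1,0],[0.8,0,0,-0.3,0],[0.8,-1,0,0,0],[0.8,0,0,0,0]]]'

```text
t: 15.75
ee_pos: [476.9, 71.1, 194.1]
tcp_rot: [179.6, -1.1, 49.7]
ft_force: [-0.5, 1.3, -1.1]
width: 0.803
```

```bash
python3 look.py pics/w4.png crank:82 knob_mid:140 jaw:12
python3 - <<'E'
from h import *
np.set_printoptions(precision=1,suppress=True)
C=np.load('last.npy').reshape(-1,3);px=cv2.imread('pics/w4.png').reshape(-1,3).astype(int)
red=(px[:,2]>120)&(px[:,1]<90)&(px[:,0]<90)&(np.hypot(C[:,0]-525,C[:,1]-130)<40)
k=C[red];t=k[k[:,2]>154];print(len(k),k[:,2].max(),(t.min(0)+t.max(0))/2)
m=(abs(C[:,2]-118)<5)&(np.hypot(C[:,0]-490,C[:,1]-90)<75)
print(np.median(C[m][:,2]),cv2.minAreaRect(C[m][:,:2].astype(np.float32)))
E
```

```text
15.8 [-44.3  -0.4  30.9 112.6  -0.2  66.6 -53.5] [477.3  72.1 194.2] [179.6  -1.2  49.8] [1.4 1.1 0.1]
crank 0.76 285 571 [603.9 -80.6  82. ] [ 622.5 -131.4   21.7]
crank 0.6 213 317 [490.8  90.2  82. ] [495.6  96.6 118.2]
knob_mid 0.79 253 604 [610.9 -26.7 140. ] [644.  -88.3  63.8]
knob_mid 0.66 132 319 [527.6 132.4 140. ] [527.6 132.8 156.3]
jaw 0.81 117 280 [510.9 164.2  12. ] [513.3 159.4  61.3]
1134 334.135112501678 [526.7 132.1 244.1]
116.4189477789844 ((496.25555419921875, 96.5901107788086), (75.4437484741211, 29.775327682495117), 50.11896896362305)
```

View pics/w4.png

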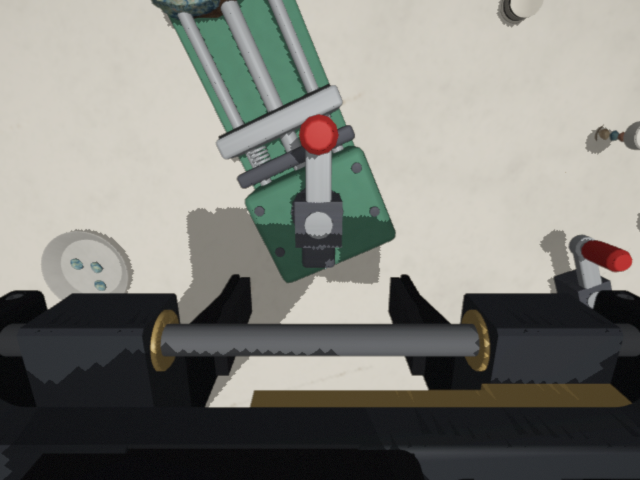

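The crank is home: its arm top reads at about the right height, its yaw is 50°, and the axis is at about (491.3, 89.5). Next I go onto the knob, seen at (319,134) in the image.

Call:
carry_out --series '[[[0.7,0.97,0,0,0],[0.7,0.97,0,0,0],[0.7,0.97,0,0,0],[0.7,0.97,0,0,0],[0.7,0,0,0.8,0],[0.7,0,0,0.8,0],[0.7,0,0,0.7,0],[0.7,0,0,0,0]]]'

```text
t: 16.95
ee_pos: [529.6, 135.4, 143.5]
tcp_rot: [179.6, -0.8, 49.9]
ft_force: [0.1, 0.9, -2.1]
width: 0.701
```

Call:
carry_out --series '[[[0.3,-0.2,0,-0.2,0],[0.3,0,0,0,0],[0.3,0,0,0,0],[0,0,0,0,0],[0,0,0,0,0],[0,0,0,0,0],[0,0,0,0,0],[0,0,0,0,0]]]'

```text
t: 17.95
ee_pos: [527.5, 131.8, 149.4]
tcp_rot: [179.6, -1.0, 49.9]
ft_force: [-0.4, 0.0, -0.8]
width: 0.219
```

```bash
cat > arc.py <<'E'
# print rows for a clockwise arc about the shaft: args n delta_deg [R]
from h import *
import sys,json
s=state();S=np.array([491.3,89.5]);d=s['ee_pos'][:2]-S;th=np.degrees(np.arctan2(d[1],d[0]));psi=s['tcp_rot'][2]
f=np.array(s['ft_force']);t=np.radians(th);u=np.array([np.sin(t),-np.cos(t)]);r=np.array([np.cos(t),np.sin(t)])
print('t',s['t'],'pos',s['ee_pos'],'R',np.hypot(*d),'theta',th,'psi',psi,'ft',f,'tang',f[:2]@u,'rad',f[:2]@r,'w',s['width'],'j',np.round(s['joint_pos']))
n,de=int(sys.argv[1]),float(sys.argv[2]);ph=np.radians(th-psi-de*np.arange(n+1))
x,y=55*np.cos(ph),-55*np.sin(ph)
print(json.dumps([[0,round(a,2),round(b,2),.04,0] for a,b in zip(np.diff(x)/20,np.diff(y)/20)]))
E
python3 arc.py 10 15
```

```text
t 17.95 pos [527.52674439 131.80898993 149.43242806] R 55.69944019863864 theta 49.428465318368545 psi 49.89240519005633 ft [-0.38783777  0.01162945 -0.80599928] tang -0.3021632081509795 rad -0.2434148252775268 w 0.219347814698022 j [-45.  11.  30. 108.  -6.  62. -53.]
[[0, -0.1, 0.71, 0.04, 0], [0, -0.28, 0.66, 0.04, 0], [0, -0.44, 0.57, 0.04, 0], [0, -0.57, 0.43, 0.04, 0], [0, -0.67, 0.27, 0.04, 0], [0, -0.71, 0.09, 0.04, 0], [0, -0.71, -0.1, 0.04, 0], [0, -0.66, -0.28, 0.04, 0], [0, -0.57, -0.44, 0.04, 0], [0, -0.43, -0.57, 0.04, 0]]
```

Gripped on the knob at 0.219 × 87 = 19 mm, with R ≈ 55.7. I'll start winding with a short test arc.

Call:
carry_out --series '[[[0,-0.1,0.71,0.04,0],[0,-0.28,0.66,0.04,0],[0,-0.44,0.57,0.04,0],[0,-0.57,0.43,0.04,0]]]'

```text
t: 18.45
ee_pos: [546.9, 79.1, 147.2]
tcp_rot: [179.8, -1.1, 50.0]
ft_force: [-8.3, 3.7, 9.9]
width: 0.221
```

```bash
python3 arc.py 10 15
```

```text
t 18.45 pos [546.90331607  79.08304987 147.19198647] R 56.570677984204146 theta -10.611022920662966 psi 50.00161454552972 ft [-8.28039837  3.70190756  9.88078589] tang -2.113848440302323 rad -8.820473993584194 w 0.22106732265233947 j [-40.  12.  32. 107.  -8.  62. -46.]
[[0, -0.67, 0.27, 0.04, 0], [0, -0.71, 0.09, 0.04, 0], [0, -0.71, -0.1, 0.04, 0], [0, -0.66, -0.28, 0.04, 0], [0, -0.56, -0.44, 0.04, 0], [0, -0.43, -0.57, 0.04, 0], [0, -0.27, -0.67, 0.04, 0], [0, -0.09, -0.71, 0.04, 0], [0, 0.1, -0.71, 0.04, 0], [0, 0.28, -0.66, 0.04, 0]]
```

```bash
sed -i 's/491.3,89.5/492.4,89.7/; s/,.04,0\]/,.02,0]/' arc.py; python3 arc.py 10 15|tail -1
```

```text
[[0, -0.67, 0.26, 0.02, 0], [0, -0.71, 0.08, 0.02, 0], [0, -0.71, -0.11, 0.02, 0], [0, -0.66, -0.29, 0.02, 0], [0, -0.56, -0.45, 0.02, 0], [0, -0.43, -0.58, 0.02, 0], [0, -0.26, -0.67, 0.02, 0], [0, -0.08, -0.71, 0.02, 0], [0, 0.11, -0.71, 0.02, 0], [0, 0.29, -0.66, 0.02, 0]]
```

Call:
carry_out --series '[[[0,-0.67,0.26,0.02,0],[0,-0.71,0.08,0.02,0],[0,-0.71,-0.1,0.02,0],[0,-0.66,-0.28,0.02,0],[0,-0.56,-0.44,0.02,0],[0,-0.43,-0.57,0.02,0],[0,-0.27,-0.67,0.02,0],[0,-0.09,-0.71,0.02,0]]]'

```text
t: 19.45
ee_pos: [462.7, 41.2, 148.4]
tcp_rot: [179.4, -1.8, 49.5]
ft_force: [-0.5, -6.2, 6.9]
width: 0.218
```

```bash
python3 arc.py 10 15
```

```text
t 19.45 pos [462.6660342   41.18489867 148.39333823] R 56.9018785201738 theta -121.50332553509735 psi 49.47522112087302 ft [-0.45960819 -6.22670784  6.93586859] tang -2.8618875936044432 rad 5.549119716643412 w 0.21849503566737039 j [-41.  -0.  32. 118.  -1.  60. -50.]
[[0, -0.02, -0.72, 0.02, 0], [0, 0.17, -0.7, 0.02, 0], [0, 0.34, -0.63, 0.02, 0], [0, 0.49, -0.52, 0.02, 0], [0, 0.61, -0.38, 0.02, 0], [0, 0.69, -0.2, 0.02, 0], [0, 0.72, -0.02, 0.02, 0], [0, 0.7, 0.17, 0.02, 0], [0, 0.63, 0.34, 0.02, 0], [0, 0.52, 0.49, 0.02, 0]]
```

```bash
sed -i 's/492.4,89.7/492.0,88.6/' arc.py; python3 arc.py 10 15|tail -1
```

```text
[[0, -0.02, -0.72, 0.02, 0], [0, 0.17, -0.7, 0.02, 0], [0, 0.34, -0.63, 0.02, 0], [0, 0.5, -0.52, 0.02, 0], [0, 0.61, -0.37, 0.02, 0], [0, 0.69, -0.2, 0.02, 0], [0, 0.72, -0.02, 0.02, 0], [0, 0.7, 0.17, 0.02, 0], [0, 0.63, 0.34, 0.02, 0], [0, 0.52, 0.5, 0.02, 0]]
```

Call:
carry_out --series '[[[0,0.0,-0.72,0.02,0],[0,0.17,-0.7,0.02,0],[0,0.34,-0.63,0.02,0],[0,0.49,-0.52,0.02,0],[0,0.61,-0.38,0.02,0],[0,0.69,-0.2,0.02,0],[0,0.72,-0.02,0.02,0],[0,0.7,0.17,0.02,0]]]'

```text
t: 20.45
ee_pos: [457.1, 133.2, 149.0]
tcp_rot: [-180.0, -1.1, 49.2]
ft_force: [-7.7, 4.0, 10.2]
width: 0.222
```

```bash
python3 arc.py 10 15
```

```text
t 20.45 pos [457.1029196  133.24529849 149.0359462 ] R 56.66576477435675 theta 128.0130275380065 psi 49.16289394641244 ft [-7.69409253  4.02625214 10.18192388] tang -3.5824207744441328 rad 7.910501093219358 w 0.22202620155776107 j [-46.   2.  26. 116.  -2.  61. -61.]
[[0, 0.68, 0.23, 0.02, 0], [0, 0.6, 0.4, 0.02, 0], [0, 0.47, 0.54, 0.02, 0], [0, 0.32, 0.64, 0.02, 0], [0, 0.14, 0.7, 0.02, 0], [0, -0.05, 0.72, 0.02, 0], [0, -0.23, 0.68, 0.02, 0], [0, -0.4, 0.6, 0.02, 0], [0, -0.54, 0.47, 0.02, 0], [0, -0.64, 0.32, 0.02, 0]]
```

Call:
carry_out --series '[[[0,0.66,0.27,0.02,0],[0,0.6,0.4,0.02,0],[0,0.47,0.54,0.02,0],[0,0.32,0.64,0.02,0],[0,0.14,0.7,0.02,0],[0,-0.05,0.72,0.02,0],[0,-0.23,0.68,0.02,0],[0,-0.4,0.6,0.02,0]]]'

```text
t: 21.45
ee_pos: [546.8, 98.0, 147.7]
tcp_rot: [-179.7, -1.1, 49.4]
ft_force: [-4.4, 2.2, 7.6]
width: 0.219
```

```bash
python3 arc.py 10 15
```

```text
t 21.45 pos [546.81629961  98.00142064 147.70584364] R 55.61666488932857 theta 9.731986016581086 psi 49.41749824077825 ft [-4.41770009  2.19865999  7.59677862] tang -2.9137860400582447 rad -3.9824654174208582 w 0.21898282899153465 j [-40.  13.  29. 106.  -8.  63. -48.]
[[0, -0.53, 0.49, 0.02, 0], [0, -0.63, 0.33, 0.02, 0], [0, -0.7, 0.16, 0.02, 0], [0, -0.72, -0.03, 0.02, 0], [0, -0.69, -0.21, 0.02, 0], [0, -0.61, -0.38, 0.02, 0], [0, -0.49, -0.53, 0.02, 0], [0, -0.33, -0.63, 0.02, 0], [0, -0.16, -0.7, 0.02, 0], [0, 0.03, -0.72, 0.02, 0]]
```

Call:
carry_out --series '[[[0,-0.53,0.49,0.02,0],[0,-0.63,0.33,0.02,0],[0,-0.7,0.16,0.02,0],[0,-0.72,-0.03,0.02,0],[0,-0.69,-0.21,0.02,0],[0,-0.61,-0.38,0.02,0],[0,-0.49,-0.53,0.02,0],[0,-0.33,-0.63,0.02,0],[0,-0.16,-0.7,0.02,0],[0,0.03,-0.72,0.02,0]]]'

```text
t: 22.7
ee_pos: [454.0, 47.3, 148.3]
tcp_rot: [179.8, -1.7, 48.9]
ft_force: [-3.0, -6.9, 9.6]
width: 0.218
```

```bash
python3 arc.py 8 15
python3 - <<'E'
from h import *
np.set_printoptions(precision=1,suppress=True)
p=grab('top');cv2.imwrite('pics/t5.png',cv2.resize(p['pixels'][200:340,170:380],None,fx=3.5,fy=3.5,interpolation=2))
for q,h in(('jaw',12),('opal',12),('fixed_jaw',12)):
  for d in eyes.tip_of(p,q)[:1]: print(q,d['conf'],ray(p,*d['point'],h),np.hypot(*(ray(p,*d['point'],h)[:2]-[491.5,89.3])))
E
```

```text
t 22.7 pos [453.98180334  47.34482774 148.29457953] R 56.10144842724883 theta -132.6617359861801 psi 48.92589122500988 ft [-2.9858206  -6.90454549  9.59299646] tang -2.483319575554238 rad 7.100774398385535 w 0.21818183095014265 j [-40.  -1.  29. 119.  -0.  61. -52.]
[[0, 0.11, -0.71, 0.02, 0], [0, 0.29, -0.66, 0.02, 0], [0, 0.45, -0.56, 0.02, 0], [0, 0.58, -0.42, 0.02, 0], [0, 0.67, -0.26, 0.02, 0], [0, 0.71, -0.07, 0.02, 0], [0, 0.71, 0.11, 0.02, 0], [0, 0.66, 0.29, 0.02, 0]]
jaw 0.78 [529.5 221.3  12. ] 137.35061842260495
opal 0.89 [536.5 270.1  12. ] 186.3702369898843
fixed_jaw 0.76 [555.  313.2  12. ] 232.7727184984435
```

View pics/t5.png

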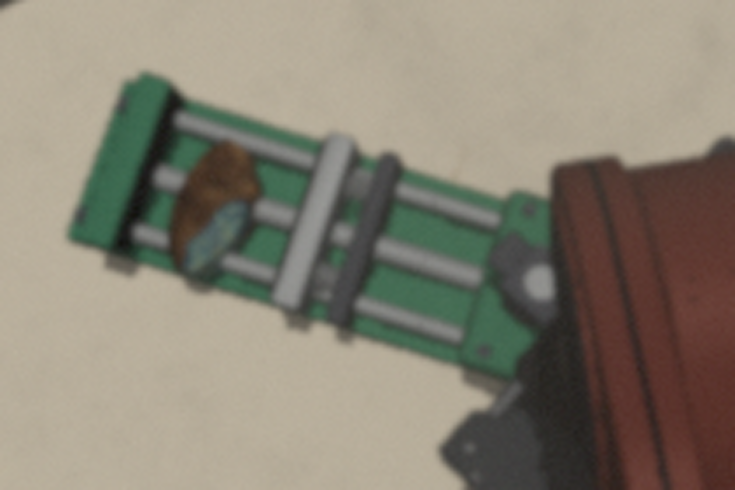

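The jaw has travelled about 60 mm. In the crop it is at x≈315 and the fixed jaw face at x≈165, which leaves about 87 mm between them, or some 40 mm of free travel. I'll keep winding.

Call:
carry_out --series '[[[0,0.15,-0.71,0.02,0],[0,0.29,-0.66,0.02,0],[0,0.45,-0.56,0.02,0],[0,0.58,-0.42,0.02,0],[0,0.67,-0.26,0.02,0],[0,0.71,-0.07,0.02,0],[0,0.71,0.11,0.02,0],[0,0.66,0.29,0.02,0]]]'

```text
t: 23.9
ee_pos: [467.8, 139.4, 149.3]
tcp_rot: [-179.5, -1.0, 48.7]
ft_force: [-4.6, 3.9, 7.4]
width: 0.223
```

```bash
python3 arc.py 8 15
```

```text
t 23.9 pos [467.84958953 139.44022211 149.26768003] R 56.2847271474517 theta 115.40891802641714 psi 48.71923334229237 ft [-4.59393179  3.92167083  7.39817863] tang -2.466860183470289 rad 5.513466442546039 w 0.22268264343855113 j [-44.   4.  24. 114.  -3.  62. -60.]
[[0, 0.62, 0.37, 0.02, 0], [0, 0.5, 0.51, 0.02, 0], [0, 0.35, 0.63, 0.02, 0], [0, 0.18, 0.7, 0.02, 0], [0, -0.01, 0.72, 0.02, 0], [0, -0.2, 0.69, 0.02, 0], [0, -0.37, 0.62, 0.02, 0], [0, -0.51, 0.5, 0.02, 0]]
```

Call:
carry_out --series '[[[0,0.62,0.38,0.02,0],[0,0.5,0.51,0.02,0],[0,0.35,0.63,0.02,0],[0,0.18,0.7,0.02,0],[0,-0.01,0.72,0.02,0],[0,-0.2,0.69,0.02,0],[0,-0.37,0.62,0.02,0]]]'

```text
t: 24.78
ee_pos: [547.3, 99.3, 147.1]
tcp_rot: [-179.4, -0.8, 48.9]
ft_force: [-5.4, 1.3, 8.8]
width: 0.221
```

```bash
python3 arc.py 6 12
python3 - <<'E'
from h import *
p=grab('top')
for q,h in(('jaw',12),('opal',12)):
  for d in eyes.tip_of(p,q)[:1]: print(q,d['conf'],ray(p,*d['point'],h),np.hypot(*(ray(p,*d['point'],h)[:2]-[491.5,89.3])))
E
```

```text
t 24.775 pos [547.32123122  99.33182702 147.0624783 ] R 56.35255747734647 theta 10.978510812324318 psi 48.87964533638723 ft [-5.41552922  1.26708056  8.82163628] tang -2.275229113349926 rad -5.075114027203604 w 0.22108286806167723 j [-38.  13.  27. 105.  -8.  63. -49.]
[[0, -0.4, 0.41, 0.02, 0], [0, -0.48, 0.32, 0.02, 0], [0, -0.53, 0.22, 0.02, 0], [0, -0.57, 0.1, 0.02, 0], [0, -0.57, -0.02, 0.02, 0], [0, -0.56, -0.14, 0.02, 0]]
jaw 0.92 [534.72067704 239.93811217  12.        ] 156.71588229172536
opal 0.92 [537.0342709  267.14507396  12.        ] 183.58169886161198
```

Call:
carry_out --series '[[[0,-0.4,0.41,0.02,0],[0,-0.48,0.32,0.02,0],[0,-0.53,0.22,0.02,0],[0,-0.57,0.1,0.02,0]]]'

```text
t: 25.42
ee_pos: [537.3, 56.1, 147.1]
tcp_rot: [-179.2, -1.0, 48.8]
ft_force: [-0.7, 5.3, 9.7]
width: 0.223
```

```bash
python3 arc.py 4 10
```

```text
t 25.425 pos [537.30320727  56.08731504 147.09851906] R 55.76248983563174 theta -35.66581252814809 psi 48.824453302592964 ft [-0.7172805   5.33481418  9.69727128] tang -3.915956375492788 rad -3.693239680020407 w 0.22297576885898543 j [-35.  11.  29. 108.  -7.  63. -45.]
[[0, -0.48, 0.0, 0.02, 0], [0, -0.47, -0.08, 0.02, 0], [0, -0.45, -0.16, 0.02, 0], [0, -0.42, -0.24, 0.02, 0]]
```

Call:
carry_out --series '[[[0,-0.48,0.0,0.02,0],[0,-0.47,-0.08,0.02,0]]]'

```text
t: 25.68
ee_pos: [524.4, 43.5, 147.5]
tcp_rot: [-179.2, -1.3, 48.8]
ft_force: [-0.5, 3.7, 6.6]
width: 0.221
```

```bash
python3 arc.py 4 8
```

```text
t 25.675 pos [524.44692318  43.52877339 147.48586828] R 55.5357388734865 theta -54.24976315831869 psi 48.80381500770885 ft [-0.47536623  3.65208137  6.57025108] tang -1.7479458555242655 rad -3.241659555180309 w 0.22060592159018808 j [-35.   9.  29. 110.  -7.  62. -44.]
[[0, -0.37, -0.11, 0.02, 0], [0, -0.35, -0.16, 0.02, 0], [0, -0.32, -0.21, 0.02, 0], [0, -0.29, -0.25, 0.02, 0]]
```

Call:
carry_out --series '[[[0,-0.37,-0.11,0.02,0],[0,-0.35,-0.16,0.02,0]]]'

```text
t: 25.92
ee_pos: [512.0, 36.7, 147.6]
tcp_rot: [-179.3, -1.5, 48.8]
ft_force: [1.7, 4.0, 5.1]
width: 0.219
```

```bash
python3 arc.py 4 8
```

```text
t 25.925 pos [512.01911674  36.65511202 147.61764792] R 55.66898977746139 theta -68.92376283878815 psi 48.76860388617854 ft [1.74836373 4.00612658 5.05068148] tang -3.0720455772910586 rad -3.109398958507702 w 0.2194052545279737 j [-35.   7.  29. 111.  -6.  62. -44.]
[[0, -0.33, -0.2, 0.02, 0], [0, -0.3, -0.25, 0.02, 0], [0, -0.26, -0.28, 0.02, 0], [0, -0.22, -0.32, 0.02, 0]]
```

Call:
carry_out --series '[[[0,-0.33,-0.2,0.02,0],[0,-0.3,-0.25,0.02,0]]]'

```text
t: 26.18
ee_pos: [498.1, 33.0, 147.6]
tcp_rot: [-179.4, -1.7, 48.7]
ft_force: [2.9, 1.8, 5.6]
width: 0.218
```

```bash
python3 arc.py 4 8
```

```text
t 26.175 pos [498.11543593  32.97201025 147.58160544] R 55.96312893570189 theta -83.7264088385295 psi 48.720802794637656 ft [2.92248958 1.84503914 5.58602864] tang -3.1066068347519167 rad -1.5146315500150354 w 0.21837149675063916 j [-35.   5.  29. 113.  -5.  61. -45.]
[[0, -0.26, -0.28, 0.02, 0], [0, -0.22, -0.31, 0.02, 0], [0, -0.18, -0.34, 0.02, 0], [0, -0.13, -0.36, 0.02, 0]]
```

Call:
carry_out --series '[[[0,-0.26,-0.28,0.02,0],[0,-0.22,-0.31,0.02,0]]]'

```text
t: 26.42
ee_pos: [484.0, 32.8, 147.5]
tcp_rot: [-179.6, -1.9, 48.7]
ft_force: [3.6, 0.8, 5.4]
width: 0.225
```

```bash
python3 arc.py 4 8
python3 - <<'E'
from h import *
p=grab('top');cv2.imwrite('pics/t6.png',cv2.resize(p['pixels'][210:300,185:290],None,fx=6,fy=6,interpolation=2))
E
```

```text
t 26.425 pos [483.96548748  32.8031242  147.51772896] R 56.3723756865869 theta -98.19402431008778 psi 48.65806029915979 ft [3.56420404 0.81198517 5.41412549] tang -3.41208868468384 rad -1.3116863892496267 w 0.22452149567004956 j [-36.   3.  29. 115.  -4.  61. -47.]
[[0, -0.19, -0.34, 0.02, 0], [0, -0.14, -0.36, 0.02, 0], [0, -0.09, -0.37, 0.02, 0], [0, -0.03, -0.38, 0.02, 0]]
```

View pics/t6.png

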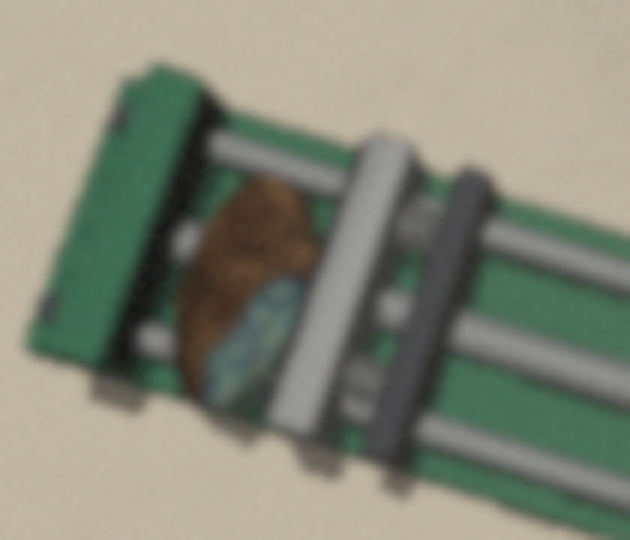

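The jaw has reached the opal, at x≈310 in the crop. There is still a gap of several mm between the opal (x≈185) and the fixed jaw's face (x≈155), so I'll carry on in small steps.

Call:
carry_out --series '[[[0,-0.19,-0.34,0.02,0],[0,-0.14,-0.36,0.02,0]]]'

```text
t: 26.72
ee_pos: [469.4, 36.4, 147.3]
tcp_rot: [-179.7, -2.0, 48.6]
ft_force: [3.5, 0.2, 5.9]
width: 0.221
```

```bash
python3 arc.py 4 8
```

```text
t 26.725 pos [469.41729335  36.38339452 147.34148145] R 56.89070686536765 theta -113.38758096883545 psi 48.58158603142431 ft [3.48598311 0.1831201  5.8601877 ] tang -3.126887795893678 rad -1.5518324324204158 w 0.22123189977304122 j [-37.   1.  28. 117.  -2.  61. -48.]
[[0, -0.09, -0.37, 0.02, 0], [0, -0.04, -0.38, 0.02, 0], [0, 0.01, -0.38, 0.02, 0], [0, 0.07, -0.38, 0.02, 0]]
```

Call:
carry_out --series '[[[0,-0.08,-0.37,0.02,0],[0,-0.02,-0.38,0.02,0]]]'

```text
t: 26.98
ee_pos: [457.4, 43.2, 147.4]
tcp_rot: [-179.9, -2.0, 48.5]
ft_force: [1.7, -2.1, 7.7]
width: 0.219
```

```bash
python3 arc.py 4 8
```

```text
t 26.975 pos [457.37264199  43.20519321 147.38326814] R 57.09415387349966 theta -127.3365472766547 psi 48.485182296433365 ft [ 1.66080482 -2.05528099  7.71273839] tang -2.5670030073567696 rad 0.6268557843781286 w 0.2186165901781326 j [-37.  -1.  28. 119.  -1.  60. -51.]
[[0, -0.0, -0.38, 0.02, 0], [0, 0.05, -0.38, 0.02, 0], [0, 0.1, -0.37, 0.02, 0], [0, 0.15, -0.35, 0.02, 0]]
```

Call:
carry_out --series '[[[0,0.03,-0.38,0.02,0],[0,0.08,-0.38,0.02,0]]]'

```text
t: 27.22
ee_pos: [447.4, 52.4, 147.4]
tcp_rot: [179.9, -2.0, 48.4]
ft_force: [0.6, -4.1, 10.1]
width: 0.22
```

```bash
python3 arc.py 4 8
```

```text
t 27.225 pos [447.42360648  52.42937341 147.37421208] R 57.405305392992005 theta -140.94308581101424 psi 48.36066416365137 ft [ 0.56821599 -4.09849106 10.12929207] tang -3.5405904908868018 rad 2.141195300974227 w 0.21955274243206138 j [-38.  -2.  27. 120.  -0.  60. -53.]
[[0, 0.09, -0.37, 0.02, 0], [0, 0.14, -0.36, 0.02, 0], [0, 0.19, -0.33, 0.02, 0], [0, 0.23, -0.31, 0.02, 0]]
```

Call:
carry_out --series '[[[0,0.11,-0.37,0.0,0],[0,0.16,-0.36,0.01,0]]]'

```text
t: 27.48
ee_pos: [440.0, 64.0, 147.7]
tcp_rot: [179.8, -1.9, 48.2]
ft_force: [0.4, -2.5, 7.6]
width: 0.22
```

```bash
python3 arc.py 4 8
```

```text
t 27.475 pos [439.96324882  63.9698941  147.70647912] R 57.57139558510561 theta -154.67080629633406 psi 48.24647593244493 ft [ 0.40674571 -2.54582276  7.58942406] tang -2.4750926032514884 rad 0.7215068993387004 w 0.22039098295805867 j [-39.  -3.  25. 120.   0.  60. -56.]
[[0, 0.17, -0.34, 0.02, 0], [0, 0.22, -0.31, 0.02, 0], [0, 0.26, -0.28, 0.02, 0], [0, 0.3, -0.24, 0.02, 0]]
```

Call:
carry_out --series '[[[0,0.19,-0.34,0.02,0],[0,0.24,-0.31,0.01,0]]]'

```text
t: 27.72
ee_pos: [435.4, 76.9, 147.6]
tcp_rot: [179.7, -1.8, 48.1]
ft_force: [-1.9, -3.4, 9.7]
width: 0.223
```

```bash
python3 arc.py 4 8
python3 - <<'E'
from h import *
p=grab('top')
cv2.imwrite('pics/t7.png',cv2.resize(p['pixels'][210:300,185:290],None,fx=6,fy=6,interpolation=2))
for q,h in(('jaw',12),('opal',12)):
  for d in eyes.tip_of(p,q)[:1]: print(q,d['conf'],ray(p,*d['point'],h),np.hypot(*(ray(p,*d['point'],h)[:2]-[491.5,89.3])))
E
```

```text
t 27.725 pos [435.42610119  76.85548341 147.63660775] R 57.78009775526722 theta -168.2722043342833 psi 48.148196898771054 ft [-1.94489296 -3.35592532  9.66842539] tang -2.890544644464954 rad 2.5864251509985947 w 0.22309888201170266 j [-40.  -3.  24. 121.   1.  60. -58.]
[[0, 0.25, -0.29, 0.02, 0], [0, 0.29, -0.25, 0.02, 0], [0, 0.32, -0.21, 0.02, 0], [0, 0.35, -0.17, 0.02, 0]]
jaw 0.93 [540.6577046  261.50400338  12.        ] 179.0829380559559
opal 0.6 [532.76283573 289.28095125  12.        ] 204.19354171028237
```

View pics/t7.png

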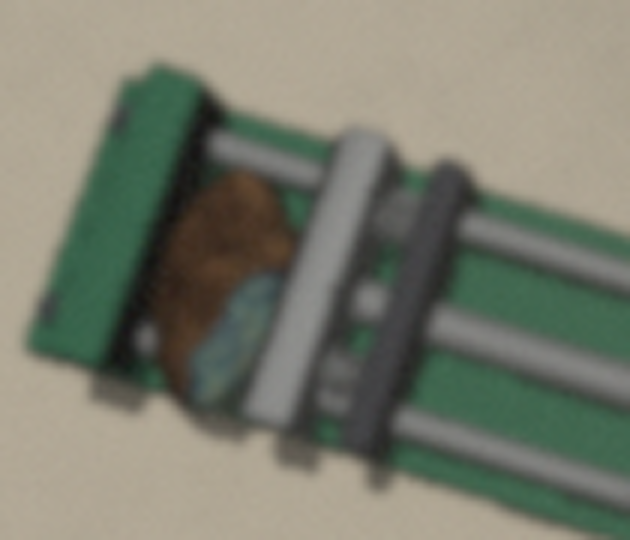

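The opal (x≈160) is almost touching the fixed jaw face (x≈150), so the crank should stiffen soon.

Call:
carry_out --series '[[[0,0.26,-0.28,0.01,0],[0,0.3,-0.24,0.01,0]]]'

```text
t: 28.12
ee_pos: [434.2, 90.0, 147.8]
tcp_rot: [179.7, -1.6, 48.1]
ft_force: [-3.4, -3.1, 11.8]
width: 0.221
```

```bash
python3 arc.py 4 8
```

```text
t 28.125 pos [434.23732134  89.95893821 147.79078207] R 57.77866179877703 theta 178.65229477705907 psi 48.06875171804801 ft [-3.35850606 -3.06419139 11.81545302] tang -3.142334890583948 rad 3.285508073180965 w 0.2213457246301253 j [-41.  -3.  23. 120.   1.  61. -60.]
[[0, 0.31, -0.23, 0.02, 0], [0, 0.34, -0.18, 0.02, 0], [0, 0.36, -0.13, 0.02, 0], [0, 0.37, -0.08, 0.02, 0]]
```

Call:
carry_out --series '[[[0,0.32,-0.22,0.0,0],[0,0.34,-0.17,0.0,0]]]'

```text
t: 28.38
ee_pos: [436.1, 102.5, 148.1]
tcp_rot: [179.6, -1.3, 48.0]
ft_force: [-3.6, -3.2, 10.0]
width: 0.218
```

```bash
python3 arc.py 4 8
```

```text
t 28.375 pos [436.0516091  102.45002819 148.11837454] R 57.63719047282173 theta 166.09594594840425 psi 47.986651765215356 ft [-3.63076712 -3.23705852  9.97444869] tang -4.014672479354017 rad 2.746529198929945 w 0.2176730404196471 j [-41.  -2.  23. 120.   1.  61. -61.]
[[0, 0.35, -0.16, 0.02, 0], [0, 0.37, -0.11, 0.02, 0], [0, 0.38, -0.05, 0.02, 0], [0, 0.38, -0.0, 0.02, 0]]
```

Call:
carry_out --series '[[[0,0.28,-0.12,0.0,0],[0,0.29,-0.08,0.0,0]]]'

```text
t: 28.62
ee_pos: [439.0, 111.0, 148.1]
tcp_rot: [179.6, -1.0, 47.9]
ft_force: [-5.7, -3.9, 13.0]
width: 0.221
```

```bash
python3 arc.py 4 6
```

```text
t 28.625 pos [438.97468453 110.99110163 148.14243724] R 57.55906108376105 theta 157.10703186286779 psi 47.92086319591965 ft [-5.65376478 -3.89807842 12.97178643] tang -5.790415154681431 rad 3.692040606931153 w 0.22083463570207137 j [-42.  -1.  22. 119.   0.  61. -62.]
[[0, 0.28, -0.08, 0.02, 0], [0, 0.28, -0.05, 0.02, 0], [0, 0.29, -0.02, 0.02, 0], [0, 0.29, 0.01, 0.02, 0]]
```

Call:
carry_out --series '[[[0,0.29,-0.06,0.0,0],[0,0.29,-0.03,0.0,0]]]'

```text
t: 28.88
ee_pos: [442.9, 118.5, 148.2]
tcp_rot: [179.7, -0.6, 47.9]
ft_force: [-7.5, -2.4, 14.3]
width: 0.219
```

```bash
python3 arc.py 4 6
```

```text
t 28.875 pos [442.87144803 118.50596161 148.15484101] R 57.515051579200595 theta 148.66992381730353 psi 47.87244904080606 ft [-7.49763993 -2.43465916 14.32479896] tang -5.978181394299006 rad 5.138435268584057 w 0.21858618319807066 j [-42.  -0.  22. 118.  -0.  61. -62.]
[[0, 0.29, -0.04, 0.02, 0], [0, 0.29, -0.01, 0.02, 0], [0, 0.29, 0.02, 0.02, 0], [0, 0.28, 0.05, 0.02, 0]]
```

Call:
carry_out --series '[[[0,0.28,-0.02,-0.01,0]]]'

```text
t: 29.0
ee_pos: [445.0, 121.7, 148.3]
tcp_rot: [179.7, -0.4, 47.9]
ft_force: [-6.6, -2.7, 12.0]
width: 0.218
```

```bash
python3 arc.py 2 6|head -1
```

```text
t 29.0 pos [444.9831766  121.72431219 148.27223251] R 57.513491810815225 theta 144.83452251961901 psi 47.850533722747585 ft [-6.55606208 -2.65804097 12.00563098] tang -5.9488248565309085 rad 3.828657018724658 w 0.21758033587816725 j [-42.   1.  22. 117.  -0.  62. -63.]
```

Call:
carry_out --series '[[[0,0.27,0.0,0.0,0],[0,0.22,0.02,0.0,0]]]'

```text
t: 29.25
ee_pos: [448.9, 126.6, 148.1]
tcp_rot: [179.9, 0.0, 47.8]
ft_force: [-8.6, -2.6, 15.3]
width: 0.225
```

```bash
python3 arc.py 2 6|head -1
```

```text
t 29.25 pos [448.87643289 126.63289578 148.13817625] R 57.49907131508212 theta 138.5892685487041 psi 47.821854239590564 ft [-8.635187   -2.58342627 15.26021096] tang -7.649301341534247 rad 4.767466285974351 w 0.2245273898445007 j [-43.   2.  22. 117.  -1.  62. -63.]
```

The crank is distinctly stiff: 7.6 N at the knob against about 3 N running free, so the clamp is about 40 N. I'm letting go now.

Call:
carry_out --series '[[[0.6,0,0,0,0],[0.6,0,0,0,0],[0.6,0,0,0,0],[0.6,0,0,0,0],[0.6,0,0,0,0]]]'

```text
t: 29.88
ee_pos: [446.3, 124.5, 146.0]
tcp_rot: [179.9, 0.4, 47.8]
ft_force: [0.2, -0.5, 0.7]
width: 0.587
```

Call:
carry_out --series '[[[0.6,0,0,-0.5,0],[0.6,0,0,-1,0],[0.6,0,0,-1,0],[0.6,0,0,-1,0],[0.6,-0.5,0,-1,0],[0.6,-0.5,0,0,0],[0.6,0,0,0,0]]]'

```text
t: 30.75
ee_pos: [433.2, 109.6, 242.1]
tcp_rot: [179.9, 0.3, 47.8]
ft_force: [0.5, 0.5, -0.1]
width: 0.602
```

```bash
python3 look.py pics/w8.png crank:82 knob_mid:140 opal:12 jaw:12
python3 - <<'E'
from h import *
np.set_printoptions(precision=1,suppress=True)
C=np.load('last.npy').reshape(-1,3)
m=(abs(C[:,2]-117)<5)&(np.hypot(C[:,0]-491,C[:,1]-89.5)<75)
print('arm top',np.median(C[m][:,2]),cv2.minAreaRect(C[m][:,:2].astype(np.float32)))
p=grab('top')
for q,h in(('jaw',12),('opal',12),('jar',0),('loupe',0),('vial',0)):
  for d in eyes.tip_of(p,q)[:1]: print(q,d['conf'],ray(p,*d['point'],h))
E
```

```text
30.8 [-42.7  -6.   21.3 111.6   2.5  74.2 -64.5] [433.4 109.9 242.1] [179.9   0.2  47.8] [-0.1  0.   0.4]
crank 0.87 193 385 [491.4  92.   82. ] [491.3 101.7 116.5]
crank 0.79 254 597 [598.1 -78.9  82. ] [ 621.  -130.2   20.6]
knob_mid 0.7 226 632 [605.8 -28.5 140. ] [642.  -89.4  65.7]
knob_mid 0.62 251 328 [434.2 102.1 140. ] [437.3 107.  155.3]
jaw 0.75 3 292 [540.1 264.6  12. ] [533.1 253.3  60.3]
jaw 0.31 118 626 [716.7 -28.4  12. ] [722.9 -33.1   2.3]
arm top 116.38028582303724 ((472.82281494140625, 93.02861022949219), (30.588504791259766, 93.06706237792969), 80.89759826660156)
opal 0.68 [538.2 291.7  12. ]
jar 0.7 [ 742.6 -148.6    0. ]
loupe 0.56 [727.7 112.9   0. ]
vial 0.7 [726.7 -32.9   0. ]
```

View pics/w8.png

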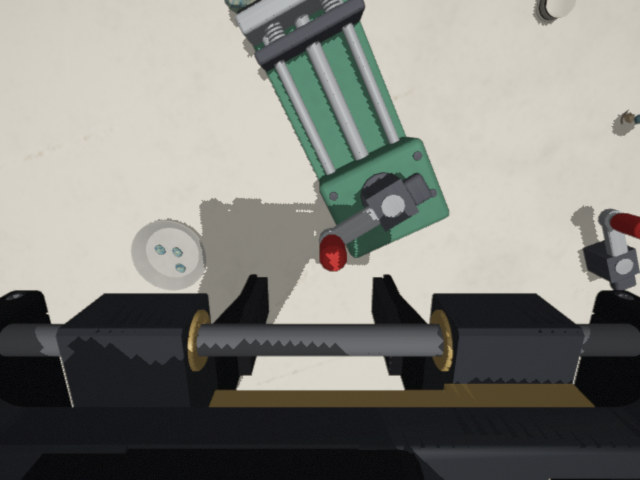

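Call:
carry_out --series '[[[0.6,0,0,0,0],[0.6,0,0,0,0],[0.6,0,0,0,0],[0.6,0,0,0,0],[0.6,0,0,0,0]]]'

```text
t: 31.92
ee_pos: [433.6, 110.2, 242.0]
tcp_rot: [179.9, 0.3, 47.8]
ft_force: [0.0, 0.5, 0.5]
width: 0.598
```

```bash
python3 look.py pics/w9.png
python3 - <<'E'
from h import *
np.set_printoptions(precision=1,suppress=True)
C=np.load('last.npy').reshape(-1,3)
m=(abs(C[:,2]-117)<5)&(np.hypot(C[:,0]-491,C[:,1]-89.5)<75)
print('arm top',np.median(C[m][:,2]),cv2.minAreaRect(C[m][:,:2].astype(np.float32)))
p=grab('top');cv2.imwrite('pics/t9.png',cv2.resize(p['pixels'][210:300,185:290],None,fx=6,fy=6,interpolation=2))
E
```

```text
31.975 [-42.7  -5.9  21.3 111.6   2.5  74.2 -64.5] [433.6 110.2 242. ] [179.9   0.3  47.8] [ 0.6  0.7 -0. ]
arm top 116.37558965575772 ((472.7654113769531, 93.54175567626953), (30.51535415649414, 93.23495483398438), 79.45833587646484)
```

View pics/t9.png

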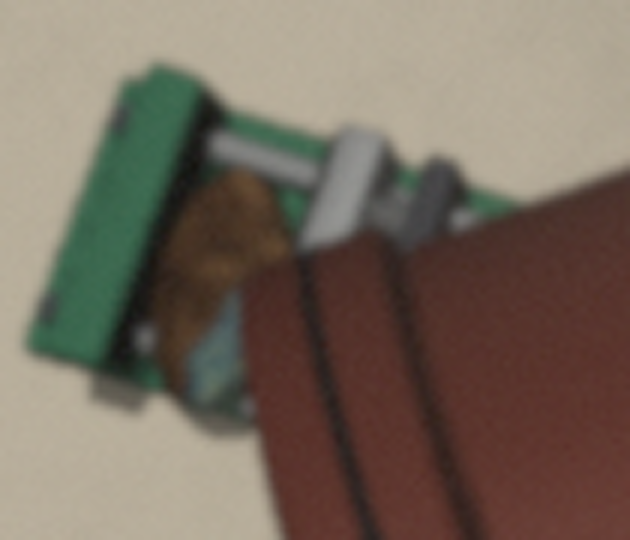

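```bash
python3 -c "
from h import *
print(ticket.sign_off())"
```

```text
the job is handed in; nothing more can be done
None
```

The crank is home on the shaft and the opal is clamped between the jaws. I handed the job in at about 32 s of the 72 s allowed; the sign-off gave no verdict.

- **Fitting the crank:** I took the crank nearest the base by its hub. The wrist picture showed the square at about 50°, so I turned the crank to that angle and it dropped home first time, with contact at the expected height. I didn't need to feel for the angle.
- **Winding:** I wound about 2.7 turns clockwise by the knob, with a light downward press. I stopped when the force along the knob's path rose from about 3 N to 7.6 N, which I reckon is a clamp of about 40 N. Then I let go and raised the hand clear.

**Last checks**
- **Crank:** its arm top read 116.4 mm, the same as just after fitting, so it is still home. When I let go it had swung back about 30°, as expected when the clamp eases. Two later looks, 1.2 s apart, differed by about 1.4°, which I put down to measurement noise.
- **Opal:** it stands on the bed between the jaws. In the last picture the arm hides part of the moving jaw, so I couldn't see all of that contact. I had no direct reading of the clamp force left after letting go.
- **Jar, loupe and vial:** the network placed them within about 7 mm of where they started, which is about its own error.
- **Robot:** the force reading was near zero after I let go, and the hand is well above everything.

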